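# Shut and bolt the held-goods box at the border checkpoint

## Task

Shut the hatch of the grey held-goods box, slide its barrel bolt across through the staple on the hatch until the handle comes up against the brass keeper, then turn the handle down until it lies home in the keeper's notch, and let go. Do it by feel: the brass keeper is light and bends, so never lean on it with more than 15 N (1.5 kg), and leave the other things on the cart where they are.

Things in the scene. Friction and masses are not known exactly. Their poses are not given: they have to be found in the camera images.
- holdbox: Grey sheet-metal box fixed on the cart, 220 (x) x 480 (y) x 130 mm high with a flat deck on top; origin under its centre, z up. Its +y is the way the bolt is shot. Over the deck at x = 0 runs the bolt rod, 16 mm thick, its axis 20 mm above the deck (150 mm above the cart), in two guide straps at y = -163 and -21 mm, 33 mm high. Stands anywhere in 70 x 160 mm, turned up to 17 degrees.
- hatch (a joint): Angle of the hatch (rad): 0 shut, grows as it opens; starts 0.4 to 0.75; counts as shut below 0.03. An aluminium plate 190 (x) x 193 (y) x 4 mm hinged along x at box y = 205, z = 130 mm, its free edge towards the bolt (box y = 12 when shut, top face 134 mm above the cart). The hinge is stiff: the plate stays where it is left, takes 1 to 5 N to push down, and is not harmed by a firm push.
- hatch_mid (a point): Point on the top face of the hatch, mid-width, 105 mm from the hinge line, clear of fittings: a good place to push it down. 134 mm above the cart when shut.
- staple (a point): Centre of the opening in the steel staple near the free edge of the hatch (bridge 44 mm wide, 12 mm along the bolt, top 35 mm above the deck when shut). The bolt passes through it once the hatch is shut, with 3 mm clearance.
- bolt (a joint): Travel of the bolt rod (m) along the box's +y: 0 fully drawn; starts 0 to 0.012. It drags with about 3 N and stays where it is left. The nose is through the staple beyond 0.040. The travel at which the handle's stem meets the keeper's stop wall differs from start to start, between 0.049 and 0.075, and is not reported.
- handle (a joint): Angle of the bolt's handle about the rod (rad): 0 straight up, growing as it turns down to the box's +x side, 1.57 lying level in the notch; starts -0.15 to 0.2. It turns stiffly (about 1 N at the knob), stays where it is left, and travels along with the rod; at zero travel it stands at box y = -125 mm.
- knob (a point): Centre of the black ball knob, 22 mm across, at the end of the handle, 66 mm from the rod's axis; the steel stem between is 10 mm thick. Handle up: the knob is 86 mm above the deck. Handle in the notch: 20 mm above the deck and 66 mm to the box's +x side of the rod, over bare deck, 30 mm clear of the keeper.
- keeper: Steel foot plate of the brass keeper, 70 x 76 x 4 mm, fixed on the deck; origin on the deck on the rod's line at box y = -58 mm, axes as the box's. The brass casting is clamped on it through slots, anywhere within 13 mm either way along y (its place is not reported: find it by feel or by eye). The casting bends under more than 15 N, from the handle or anything else.
- keeper_wall (a point): Point of the foot plate, not of the casting: on the rod's axis where the casting's stop wall faces -y when clamped mid-slot; the true face lies within 13 mm of it along y. The wall crosses the rod, 10 mm thick, rising 16 mm above the rod's axis. The stem of the handle comes to a stop on it at any handle angle.
- keeper_notch (a point): Point of the foot plate, not of the casting: middle of the notch when clamped mid-slot, 28 mm to +x of the rod, 20 mm above the deck. The notch is open at the top, 12 mm wide along y, between the wall and a lip 20 mm thick and 32 mm above the deck, floor 15 mm above it. A handle turned down too early lands on the lip at about 0.8 rad. Force at the knob acts 2 to 3-fold on lip and floor.
- candlestick: Pewter candlestick, 84 mm wide foot, 160 mm high, standing loose; origin under its foot.
- acrylic_cube: Clear acrylic display cube, 80 mm, loose; origin under its centre.
- stoneware_cup: Brown stoneware cup, 80 mm wide, 85 mm high, loose; origin under its centre.
- cigar_tube: Silver cigar tube, 140 mm long along its x, 21 mm thick, lying loose; origin under its middle.
- torch: Black inspection torch, 170 mm long along its x, 38 mm thick, lying loose; origin under its middle.
- ink_stamp: Ink stamp with wooden knob, 50 x 30 mm, 64 mm high, standing loose; origin under it.
- padlock: Brass padlock, 40 x 65 x 18 mm, lying loose on the box's deck on the -x side of the bolt; origin under its body.

How it is judged:
By the outcome, as a careful person would: the job done as asked, in the order asked, and still so for the second after the job is handed in, with the robot touching nothing.
It also fails if it takes over 64 s, if anything falls off the work surface, if the arm or the gripper's body presses on something with over 40 N, if the wrist force passes 120 N, or if a joint passes its speed limit or range.

## Robot

A 6-joint arm with a two-finger parallel gripper is mounted at the origin on the work surface. World frame = base frame: x ahead of the robot, y to its left, z up, the work surface at z = 0. Lengths are in m, angles in rad, forces in N, time in s.
With the tool pointing down it reaches from about 0.325 to 1 m from the base axis. Payload 5.1 kg.
Tool frame: the origin (TCP) lies at the very end of the fingers, on their centre line; the grasp point (between the pads) lies 19 mm behind it; z points along the fingers, y is the line along which they close (so a half turn about z gives the same grasp; the last joint's range is limited). The gripper opens to 85 mm and grips with 20 to 120 N. Pads are 22 mm wide; open, the fingers measure 114 mm over their backs; the gripper's body (76 mm by 85 mm) begins 54 mm behind the grasp point. The pads swing forward as they close: fully open they stand 13 mm farther back than shut.
Start: joints at [1.113, 0.124, 1.65, -0, 1.367, -0.083], TCP at [0.238, 0.605, 0.231] pointing down, gripper open.
Joint ranges: [-2.61, 2.61], [-1.02, 2.33], [0.03, 2.71], [-1.35, 4.49], [0.32, 2.68], [-2.91, 2.91]. Speed limits (rad/s): [2.57, 2.57, 3.14, 3.14, 3.14, 3.14].

## Interface

Orientations are given as a unit quaternion [w, x, y, z].
In Python, from cell import sense, grab_frame, camera_info, finish_job gives the robot as it stands.
- The arm moves only by the tool jog_arm, never from a script. Its arguments are lists of equal length, an entry for each row: "travel": the shift along the tool's x, y, z in m, a list of three; "turn": the turn, a rotation vector about the tool's x, y, z in rad, a list of three; "gripper": the finger opening in m, from 0 to 0.0854. In form: {"travel": [[x, y, z], ...], "turn": [[rx, ry, rz], ...], "gripper": [gripper, ...]}. A call has 1 to 8 rows; each row is the pose to reach, as a shift and turn from the pose commanded when the call began, along the tool's axes at that moment; what a row does not reach only later rows make up. A row lasts 1/12 s, in which the tool goes at most 41.7 mm and 7.16 degrees, less where a joint would pass 70% of its speed; a pose out of reach is approached as far as the arm can. A call with a gripper value outside its range is refused whole. The fingers move at their own pace and stop on an object; "newtons" is the grip in N (left out, the last holds). Time passes only in rows, so rows that repeat a pose let the fingers close. It gives the time, the measured TCP pose, the force, the opening and the grip force at its end, in the units of the state.
- sense(): the state, without advancing time (a new reading comes with each control period).
- grab_frame(name): name is "scene" or "side" or "wrist"; returns (picture, depth): 384x512x3 uint8, red, green, blue; 384x512 float32, m along the optical axis (not along the pixel's ray), 0 where there is no reading.
- camera_info(name): a dict with "fx", "fy", "cx", "cy" (pixels), "R" (3x3) and "t" (3): a world point X has camera coordinates R X + t. Camera axes: x right, y down, z forward; pixel columns grow to the right and rows downward; lengths in m; the calibration is good to about 2 mm. A picture is of the moment at which its call begins: read the wrist's pose just before it. camera_info takes no time and is no camera call; for the wrist camera it gives the pose at the moment of the call.
- finish_job(): hands the job in; it is judged then, once.
The state is a dict: "t": time; "joints": joint angles; "qd": joint speeds; "tau": joint torques, N m; "position": TCP position; "tcp_rot": TCP orientation; "force": force on the tool from outside, world axes, zero at the start; "wrist_torque": the same for the moment, N m; "finger_gap": opening from 0.0 (shut) to 1.0 (fully open); "gripper_force": force on a finger pad.
Only numpy, scipy, OpenCV 4.12 (cv2) and the standard library are available. Lean on these libraries where they do the work, as an engineer would, in place of code of your own. Each camera call takes 0.05 s, during which the arm holds its last target. There are 200 camera calls.

## Working session

There is one attempt and no reset: what is moved stays moved. The work goes in short steps, Python scripts to look and compute and a tool call to move; the robot and the scene stay as the last step left them, time stands still between calls to the robot, and variables do not carry over. Pictures are saved under pics/ and viewed, at most 10 in all, crops included, and the job is handed in when it is done.

Besides the shell and the picture viewer there is one more tool, called after "Call:" as name(argument=value, ...) on one line, values as JSON. jog_arm: Moves the arm, as the interface text tells. Its arguments: {"type":"object","properties":{"travel":{"type":"array","items":{"type":"array","items":{"type":"number"}}},"turn":{"type":"array","items":{"type":"array","items":{"type":"number"}}},"gripper":{"type":"array","items":{"type":"number"}},"newtons":{"type":"number"}},"required":["travel","turn","gripper"]}

```bash
mkdir -p pics; cat > h.py <<'E'
import numpy as np, cv2
from cell import *
def snap(n,f):
    ci=camera_info(n); p,d=grab_frame(n)
    cv2.imwrite('pics/'+f+'.png',p[:,:,::-1]); np.savez('pics/'+f+'.npz',p=p,d=d,R=ci['R'],t=ci['t'],k=[ci[a] for a in('fx','fy','cx','cy')])
def pt(f,u,v,z=None):
    a=np.load('pics/'+f+'.npz'); fx,fy,cx,cy=a['k']; R=a['R'];t=a['t']
    r=np.array([(u-cx)/fx,(v-cy)/fy,1])
    if z is None: s=np.median(a['d'][v-1:v+2,u-1:u+2])
    else:
        c=-R.T@t; s=(z-c[2])/(R.T@r)[2]
    return R.T@(r*s-t)
def pix(f,X):
    a=np.load('pics/'+f+'.npz'); fx,fy,cx,cy=a['k']; c=a['R']@X+a['t']; return fx*c[0]/c[2]+cx, fy*c[1]/c[2]+cy
E
python3 - <<'E'
from h import *
snap('scene','s1'); snap('side','d1')
a=cv2.imread('pics/s1.png');b=cv2.imread('pics/d1.png')
cv2.imwrite('pics/both.png',cv2.resize(np.vstack([a,b]),(400*1,600)))
cv2.imwrite('pics/s1b.png',cv2.resize(a,(800,600)))
print(sense())
E
```

```text
{'t': 0.1, 'joints': array([ 1.11338614e+00,  1.24450610e-01,  1.65156277e+00,  4.09419909e-06,
        1.36753317e+00, -8.26073598e-02]), 'qd': array([ 9.44554467e-04, -8.60092377e-04, -5.16805926e-03,  8.25622613e-05,
       -2.11044023e-03,  1.54189392e-03]), 'tau': array([ 5.42616199e-04, -4.24928570e+01, -3.66652608e+01, -1.39363547e-04,
        4.00651043e-03, -2.17326453e-05]), 'position': array([0.23773517, 0.60435053, 0.23015405]), 'tcp_rot': array([-2.62523360e-04,  1.86306755e-01,  9.82491139e-01, -9.41018635e-04]), 'force': array([-0.26150417,  0.22616948, -0.53444491]), 'wrist_torque': array([-0.01204885, -0.02990587,  0.0280955 ]), 'gripper_force': 0.0, 'finger_gap': 0.9984777482429853}
```

View pics/s1b.png

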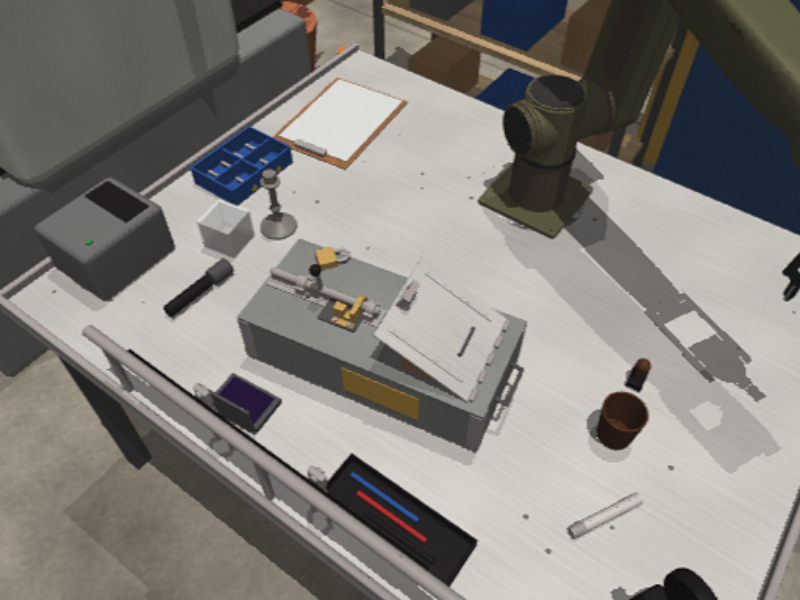

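View pics/d1.png

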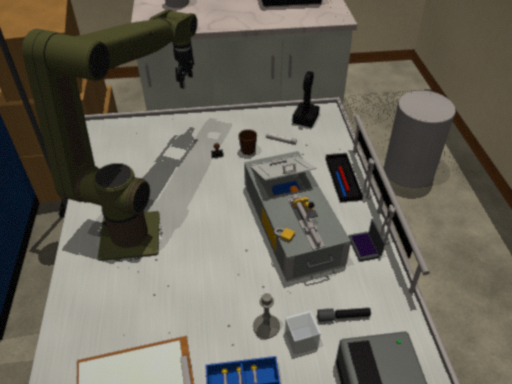

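```bash
python3 - <<'E'
from h import *
for u,v in [(300,240),(240,320),(525,325),(478,412)]:
    print(pt('s1',u*.64,v*.64,.13))
for n,u,v,z in [('knob',315,270,.216),('staple',408,293,None),('padlock',325,258,.14)]:
    print(n,pt('s1',int(u*.64),int(v*.64),z), pt('s1',int(u*.64),int(v*.64)))
a=cv2.imread('pics/s1.png')[145:295,140:350]
cv2.imwrite('pics/s1c.png',cv2.resize(a,None,fx=3.8,fy=3.8,interpolation=cv2.INTER_CUBIC))
E
```

```text
[ 0.52807273 -0.2623015   0.13      ]
[ 0.74272925 -0.21712355  0.13      ]
[0.44672435 0.20597928 0.13      ]
[0.64870698 0.23219603 0.13      ]
knob [ 0.62226213 -0.13423384  0.216     ] [ 0.62699835 -0.12923201  0.22372502]
staple [0.58496177 0.04225297 0.2415455 ] [0.58496177 0.04225297 0.2415455 ]
padlock [ 0.54176466 -0.18481117  0.14      ] [ 0.54720379 -0.17935553  0.14840819]
```

View pics/s1c.png

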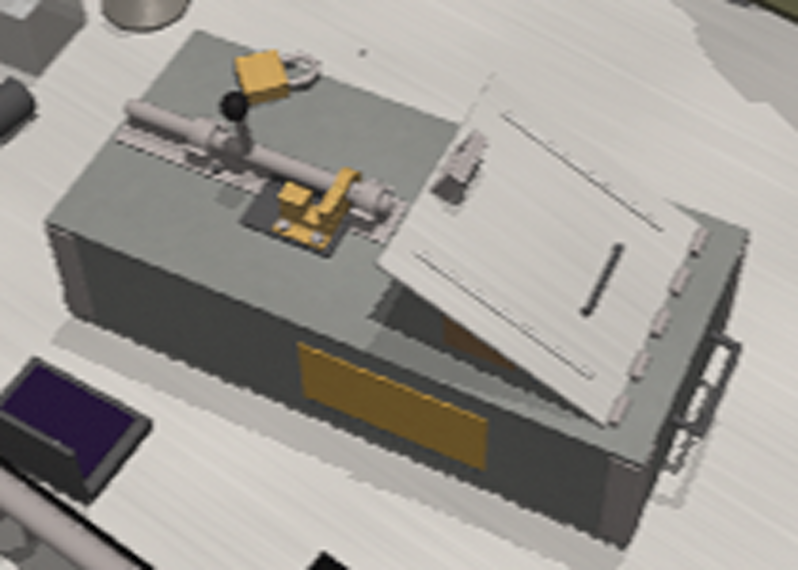

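```bash
cat >> h.py <<'E'
def fit():
    P=np.array([pt('s1',140+u/3.8,145+v/3.8,.13)[:2] for u,v in [(200,30),(48,222),(748,232),(640,465)]])
    B=np.array([[-.11,-.24],[.11,-.24],[-.11,.24],[.11,.24]])
    c=P.mean(0); H=B.T@(P-c); th=np.arctan2(H[0,1]-H[1,0],H[0,0]+H[1,1])
    R=np.array([[np.cos(th),-np.sin(th)],[np.sin(th),np.cos(th)]])
    return c,th,R,P-(c+B@R.T)
E
python3 - <<'E'
from h import *
c,th,R,e=fit(); print(c,np.degrees(th),e)
for n,b,z in [('knob',(0,-.12),.216),('wall',(0,-.03),.166),('noze',(0,.0),.15),('hinge',(.095,.205),.13),('hinge2',(-.095,.205),.13)]:
    w=c+R@np.array(b); u,v=pix('s1',np.array([*w,z])); print(n,w,(u-140)*3.8,(v-145)*3.8)
# tool axes
from scipy.spatial.transform import Rotation as Ro
q=sense()['tcp_rot']; print(Ro.from_quat(q[[1,2,3,0]]).as_matrix())
E
```

```text
[ 0.58968166 -0.00949254] 10.430954579755912 [[-0.00033086  0.00271098]
 [-0.00050138  0.00281555]
 [ 0.00123166 -0.00214117]
 [-0.00039943 -0.00338537]]
knob [ 0.61140772 -0.12750939] 248.6311657132038 97.67357861838934
wall [ 0.59511317 -0.03899675] 360.97293775363477 182.76252381211714
noze [ 0.58968166 -0.00949254] 397.81123491943646 210.1243512241524
hinge [0.64599632 0.20931939] 604.2103544202855 430.7397144430879
hinge2 [0.45913629 0.17491979] 700.337771647589 230.44048493187518
[[-9.30579448e-01  3.66088978e-01 -8.66490007e-04]
 [ 3.66089967e-01  9.30577815e-01 -1.75126519e-03]
 [ 1.65217493e-04 -1.94690469e-03 -9.99998091e-01]]
```

Call:
jog_arm(travel=[[-0.031,-0.022,-0.009],[-0.062,-0.044,-0.018],[-0.093,-0.067,-0.027],[-0.125,-0.09,-0.036],[-0.156,-0.112,-0.045],[-0.187,-0.134,-0.054],[-0.218,-0.156,-0.062],[-0.25,-0.179,-0.07]], turn=[[0,0,-0.07],[0,0,-0.14],[0,0,-0.21],[0,0,-0.28],[0,0,-0.35],[0,0,-0.42],[0,0,-0.49],[0,0,-0.557]], gripper=[0.02,0,0,0,0,0,0,0])

```text
t: 0.77
position: [0.4054, 0.3451, 0.3013]
tcp_rot: [-0.0, -0.093, 0.996, -0.0]
force: [1.3, -0.1, -0.2]
finger_gap: -0.004
gripper_force: 0.0
```

```bash
cat >> h.py <<'E'
from scipy.spatial.transform import Rotation as Ro
def st():
    s=sense(); q=s['tcp_rot']; return s,Ro.from_quat(q[[1,2,3,0]]).as_matrix()
def rep(target=None):
    s,T=st(); c,th,R,e=fit(); p=s['position']
    yaw=np.degrees(np.arctan2(T[1,1],T[0,1]))
    print('t',s['t'].round(2) if hasattr(s['t'],'round') else s['t'],'pos',p.round(4),'box',(R.T@(p[:2]-c)).round(4),'ytoolyaw',yaw.round(1),'want',np.degrees(th)+90,'F',s['force'].round(1),'Fbox',(R.T@s['force'][:2]).round(1),'joints',s['joints'].round(2))
    if target is not None:
        w=c+R@np.array(target[:2]); print('tool delta',(T.T@(np.array([*w,target[2]])-p)).round(4))
E
python3 -c "
from h import *
rep((0,.10,.30))"
```

```text
t 0.7667 pos [0.4054 0.3451 0.3013] box [-0.117   0.3821] ytoolyaw 100.7 want 100.4309545797559 F [ 1.3 -0.1 -0.2] Fbox [ 1.2 -0.3] joints [ 0.6  -0.17  1.82  0.    1.49 -1.15]
tool delta [-0.1158 -0.2826  0.0013]
```

Call:
jog_arm(travel=[[-0.015,-0.036,0],[-0.03,-0.072,0],[-0.045,-0.108,0],[-0.06,-0.144,0],[-0.075,-0.18,0],[-0.09,-0.216,0],[-0.104,-0.252,0],[-0.116,-0.283,0]], turn=[[0,0,0],[0,0,0],[0,0,0],[0,0,0],[0,0,0],[0,0,0],[0,0,0],[0,0,0]], gripper=[0,0,0,0,0,0,0,0])

```text
t: 1.43
position: [0.5711, 0.0871, 0.3007]
tcp_rot: [-0.0, -0.09, 0.996, -0.0]
force: [0.1, 0.2, -0.6]
finger_gap: -0.003
gripper_force: 0.0
```

Call:
jog_arm(travel=[[0,0,0.02],[0,0,0.04],[0,0,0.055],[0,0,0.07],[0,0,0.08],[0,0,0.09],[0,0,0.1],[0,0,0.11]], turn=[[0,0,0],[0,0,0],[0,0,0],[0,0,0],[0,0,0],[0,0,0],[0,0,0],[0,0,0]], gripper=[0,0,0,0,0,0,0,0])

```text
t: 2.1
position: [0.5707, 0.0896, 0.191]
tcp_rot: [0.0, -0.091, 0.996, -0.0]
force: [-0.5, 0.2, -0.5]
finger_gap: 0.003
gripper_force: 0.0
```

Call:
jog_arm(travel=[[0,0,0.008],[0,0,0.016],[0,0,0.024],[0,0,0.031],[0,0,0.038],[0,0,0.044],[0,0,0.049],[0,0,0.053]], turn=[[0,0,0],[0,0,0],[0,0,0],[0,0,0],[0,0,0],[0,0,0],[0,0,0],[0,0,0]], gripper=[0,0,0,0,0,0,0,0])

```text
t: 2.77
position: [0.5703, 0.0894, 0.1376]
tcp_rot: [-0.0, -0.091, 0.996, -0.0]
force: [0.2, -1.0, 1.3]
finger_gap: 0.001
gripper_force: 1.1
```

Call:
jog_arm(travel=[[0,0,0.001],[0,0,0.002],[0,0,0.003],[0,0,0.004],[0,0,0.005],[0,0,0.006],[0,0,0.006],[0,0,0.006]], turn=[[0,0,0],[0,0,0],[0,0,0],[0,0,0],[0,0,0],[0,0,0],[0,0,0],[0,0,0]], gripper=[0,0,0,0,0,0,0,0])

```text
t: 3.43
position: [0.5703, 0.0895, 0.134]
tcp_rot: [-0.0, -0.091, 0.996, 0.0]
force: [-5.2, -0.4, 9.3]
finger_gap: 0.0
gripper_force: 4.4
```

Call:
jog_arm(travel=[[0,0,-0.03],[0,0,-0.07],[0,0,-0.11],[0,0,-0.15],[0,-0.04,-0.18],[0,-0.08,-0.2],[0,-0.12,-0.2],[0,-0.16,-0.2]], turn=[[0,0,0],[0,0,0],[0,0,0],[0,0,0],[0,0,0],[0,0,0],[0,0,0],[0,0,0]], gripper=[0,0,0,0,0.03,0.05,0.05,0.05])

```text
t: 4.1
position: [0.5992, -0.0621, 0.3355]
tcp_rot: [0.003, -0.092, 0.996, -0.0]
force: [-0.1, 0.7, 0.1]
finger_gap: 0.564
gripper_force: 0.0
```

```bash
python3 -c "
from h import *
snap('wrist','w1'); rep()
a=cv2.imread('pics/w1.png'); cv2.imwrite('pics/w1b.png',cv2.resize(a,(800,600)))
c,th,R,e=fit()
for b,z in [((0,-.125),.216),((0,-.03),.166),((0,0.03),.15),((-.11,-.24),.13)]: print(b,np.array(pix('w1',np.array([*(c+R@np.array(b)),z])))/.64)
"
```

```text
t 4.15 pos [ 0.5996 -0.0694  0.3335] box [-0.0011 -0.0607] ytoolyaw 100.1 want 100.4309545797559 F [-0.5 -3.7  0.4] Fbox [-1.1 -3.5] joints [-0.2  -0.02  1.63 -0.    1.53 -1.95]
(0, -0.125) [274.49738209 290.24693173]
(0, -0.03) [445.16131641 268.78670462]
(0, 0.03) [534.23571121 263.32053456]
(-0.11, -0.24) [114.67142463  85.89429634]
```

View pics/w1b.png

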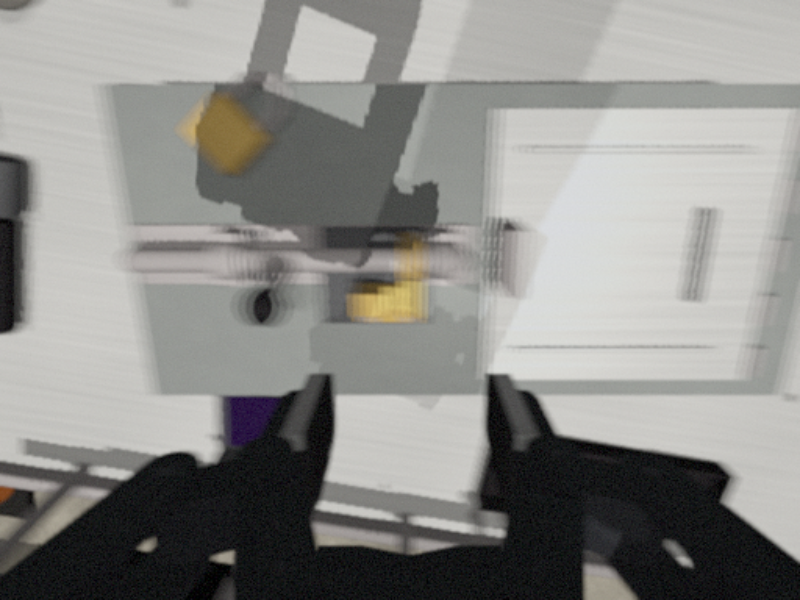

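```bash
python3 -c "
from h import *
grab_frame('wrist');snap('wrist','w2'); rep()
a=cv2.imread('pics/w2.png')[120:230,60:360]; cv2.imwrite('pics/w2b.png',cv2.resize(a,(800,293),interpolation=cv2.INTER_CUBIC))
c,th,R,e=fit()
for b,z in [((0,-.125),.216),((0,-.03),.166),((0,0.03),.15),((-.11,-.24),.13),((0.035,-.096),.134),((0.035,-.02),.134)]:
  u,v=pix('w2',np.array([*(c+R@np.array(b)),z])); print(b,(u-60)*8/3,(v-120)*8/3)
"
```

```text
t 4.25 pos [ 0.5983 -0.0634  0.3317] box [-0.0012 -0.0546] ytoolyaw 100.2 want 100.4309545797559 F [ 0.2  0.8 -0.2] Fbox [0.3 0.7] joints [-0.2  -0.03  1.64  0.    1.53 -1.94]
(0, -0.125) 318.0039214788723 184.9913136097132
(0, -0.03) 610.0597368334287 145.34732859835017
(0, 0.03) 762.8448461062943 134.66813072625905
(-0.11, -0.24) 40.87144364245736 -163.88693352752776
(0.035, -0.096) 443.16898579114604 209.94976568965112
(0.035, -0.02) 626.5080990607615 209.06134955438324
```

View pics/w2b.png

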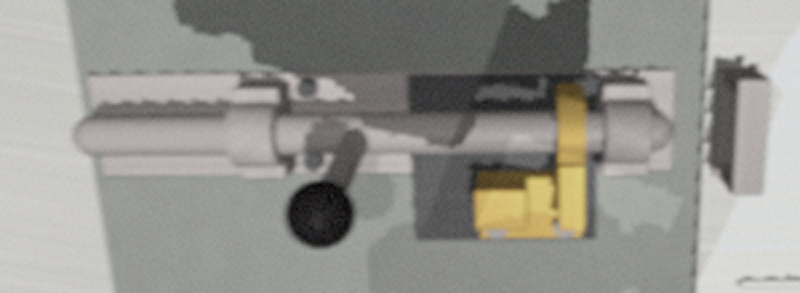

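```bash
python3 -c "
from h import *
rep();snap('wrist','w3'); rep()
c,th,R,e=fit()
a=np.load('pics/w2.npz');b=np.load('pics/w3.npz');print(cv2.phaseCorrelate(a['p'][...,1].astype('float32'),b['p'][...,1].astype('float32')))
B=lambda X:(R.T@(X[:2]-c)).round(4).tolist()+[X[2].round(4)]
for n,u,v,z in [('plate-',416,238,.134),('plate+',594,238,.134),('platetop-',412,78,.134),('knob',320,213,.216),('wallL',557,120,.166),('wallR',585,120,.166),('hatchedge',700,200,.134),('staple',750,130,.165)]:
  u=60+u*3/8;v=120+v*3/8
  print(n,B(pt('w3',u,v,z)),B(pt('w3',int(round(u)),int(round(v)))))
for u,v in [(300,240),(240,320),(525,325),(478,412)]: print(pt('s1',int(u*.64),int(v*.64)))
"
```

```text
t 4.25 pos [ 0.5983 -0.0634  0.3317] box [-0.0012 -0.0546] ytoolyaw 100.2 want 100.4309545797559 F [ 0.2  0.8 -0.2] Fbox [0.3 0.7] joints [-0.2  -0.03  1.64  0.    1.53 -1.94]
t 4.3 pos [ 0.5981 -0.0618  0.3315] box [-0.0012 -0.053 ] ytoolyaw 100.3 want 100.4309545797559 F [0.3 0.7 0.7] Fbox [0.4 0.6] joints [-0.19 -0.03  1.64  0.    1.53 -1.94]
((-0.5593103040374103, 0.2819679959435746), 0.65509427038099)
plate- [0.0469, -0.1047, np.float64(0.134)] [0.0468, -0.1048, np.float64(0.1335)]
plate+ [0.0472, -0.0303, np.float64(0.134)] [0.0488, -0.0297, np.float64(0.1288)]
platetop- [-0.0202, -0.1033, np.float64(0.134)] [-0.0202, -0.104, np.float64(0.1325)]
knob [0.009, -0.1221, np.float64(0.216)] [0.0072, -0.1206, np.float64(0.2216)]
wallL [-0.0099, -0.0466, np.float64(0.166)] [-0.0091, -0.0464, np.float64(0.1625)]
wallR [-0.0098, -0.0365, np.float64(0.166)] [-0.0073, -0.0362, np.float64(0.1542)]
hatchedge [0.0308, 0.0132, np.float64(0.134)] [0.0312, 0.0129, np.float64(0.1327)]
staple [-0.0056, 0.024, np.float64(0.165)] [-0.0051, 0.0241, np.float64(0.1636)]
[ 0.52638168 -0.26373564  0.13038542]
[ 0.74128208 -0.22111082  0.12909495]
[0.43910364 0.20331353 0.11962151]
[0.64894095 0.22944784 0.13097345]
```

Call:
jog_arm(travel=[[-0.004,-0.03,0.02],[-0.008,-0.06,0.04],[-0.01,-0.068,0.06],[-0.01,-0.068,0.07],[-0.01,-0.068,0.08],[-0.01,-0.068,0.08],[-0.01,-0.068,0.08],[-0.01,-0.068,0.08]], turn=[[0,0,0],[0,0,0],[0,0,0],[0,0,0],[0,0,0],[0,0,0],[0,0,0],[0,0,0]], gripper=[0.05,0.05,0.05,0.05,0.05,0.05,0.05,0.05])

```text
t: 4.97
position: [0.6209, -0.1251, 0.2538]
tcp_rot: [0.001, -0.092, 0.996, -0.0]
force: [-0.2, -0.3, 0.4]
finger_gap: 0.583
gripper_force: 0.0
```

```bash
python3 -c "
from h import *
rep((.009,-.122,.206))"
```

```text
t 4.9667 pos [ 0.6209 -0.1251  0.2538] box [ 0.0097 -0.1194] ytoolyaw 100.5 want 100.4309545797559 F [-0.2 -0.3  0.4] Fbox [-0.3 -0.3] joints [-0.28  0.07  1.67  0.    1.4  -2.04]
tool delta [ 0.0009 -0.0026  0.0478]
```

Call:
jog_arm(travel=[[0.001,-0.003,0.02],[0.001,-0.003,0.035],[0.001,-0.003,0.043],[0.001,-0.003,0.048],[0.001,-0.003,0.048],[0.001,-0.003,0.048]], turn=[[0,0,0],[0,0,0],[0,0,0],[0,0,0],[0,0,0],[0,0,0]], gripper=[0.05,0.05,0.05,0.05,0.05,0.05])

```text
t: 5.47
position: [0.62, -0.1292, 0.2043]
tcp_rot: [-0.0, -0.091, 0.996, 0.0]
force: [-0.6, 0.6, 0.2]
finger_gap: 0.584
gripper_force: 0.0
```

Call:
jog_arm(travel=[[0,0,0],[0,0,0],[0,0,0],[0,0,0],[0,0,0],[0,0,0],[0,0,0],[0,0,0]], turn=[[0,0,0],[0,0,0],[0,0,0],[0,0,0],[0,0,0],[0,0,0],[0,0,0],[0,0,0]], gripper=[0.045,0.04,0.035,0.03,0.025,0.022,0.018,0.016], newtons=20)

```text
t: 6.13
position: [0.6204, -0.13, 0.2053]
tcp_rot: [0.001, -0.091, 0.996, -0.001]
force: [0.3, -3.4, 3.6]
finger_gap: 0.239
gripper_force: 19.5
```

```bash
python3 -c "
from h import *
rep((.009,-.06,.206)); print(sense()['finger_gap'],sense()['gripper_force']);snap('scene','s2');a=cv2.imread('pics/s2.png')[140:270,140:310]
cv2.imwrite('pics/s2c.png',cv2.resize(a,None,fx=4,fy=4,interpolation=cv2.INTER_CUBIC))"
```

```text
t 6.1333 pos [ 0.6204 -0.13    0.2053] box [ 0.0084 -0.124 ] ytoolyaw 100.4 want 100.4309545797559 F [ 0.3 -3.4  3.6] Fbox [-0.3 -3.4] joints [-0.29  0.1   1.72 -0.    1.32 -2.04]
tool delta [-0.0006  0.064  -0.0008]
0.2393366901508798 19.50219601392746
```

View pics/s2c.png

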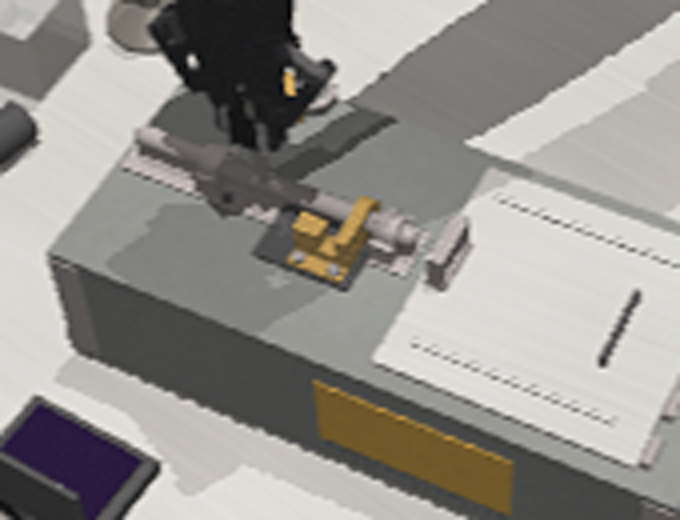

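Call:
jog_arm(travel=[[0,0.007,0],[0,0.015,0],[0,0.024,0],[0,0.033,0],[0,0.042,0],[0,0.05,0],[0,0.056,0],[0,0.06,0]], turn=[[0,0,0],[0,0,0],[0,0,0],[0,0,0],[0,0,0],[0,0,0],[0,0,0],[0,0,0]], gripper=[0.016,0.016,0.016,0.016,0.016,0.016,0.016,0.016])

```text
t: 6.85
position: [0.6093, -0.0693, 0.2052]
tcp_rot: [0.001, -0.091, 0.996, -0.0]
force: [2.1, -2.9, 5.2]
finger_gap: 0.235
gripper_force: 19.6
```

Call:
jog_arm(travel=[[0,0.0004,0],[0,0.0008,0],[0,0.0012,0],[0,0.0016,0],[0,0.002,0],[0,0.0024,0],[0,0.0027,0],[0,0.003,0]], turn=[[0,0,0],[0,0,0],[0,0,0],[0,0,0],[0,0,0],[0,0,0],[0,0,0],[0,0,0]], gripper=[0.016,0.016,0.016,0.016,0.016,0.016,0.016,0.016])

```text
t: 7.52
position: [0.6088, -0.0669, 0.2052]
tcp_rot: [0.001, -0.091, 0.996, -0.0]
force: [0.3, -3.1, 5.6]
finger_gap: 0.235
gripper_force: 19.6
```

```bash
python3 -c "
from h import *
rep(); print(sense()['finger_gap'],sense()['gripper_force'])"
```

```text
t 7.5167 pos [ 0.6088 -0.0669  0.2052] box [ 0.0085 -0.0599] ytoolyaw 100.5 want 100.4309545797559 F [ 0.3 -3.1  5.6] Fbox [-0.2 -3.1] joints [-0.2   0.06  1.76  0.    1.32 -1.95]
0.23534712926063375 19.639796912670135
```

Call:
jog_arm(travel=[[0,0.0004,0],[0,0.0008,0],[0,0.0012,0],[0,0.0015,0],[0,0.0018,0],[0,0.0021,0],[0,0.0023,0],[0,0.0025,0]], turn=[[0,0,0],[0,0,0],[0,0,0],[0,0,0],[0,0,0],[0,0,0],[0,0,0],[0,0,0]], gripper=[0.016,0.016,0.016,0.016,0.016,0.016,0.016,0.016])

```text
t: 8.18
position: [0.6084, -0.0644, 0.2051]
tcp_rot: [0.001, -0.091, 0.996, -0.0]
force: [0.5, -2.7, 5.8]
finger_gap: 0.24
gripper_force: 19.6
```

Call:
jog_arm(travel=[[0,0.0003,0],[0,0.0006,0],[0,0.0009,0],[0,0.0012,0],[0,0.0015,0],[0,0.0015,0]], turn=[[0,0,0],[0,0,0],[0,0,0],[0,0,0],[0,0,0],[0,0,0]], gripper=[0.016,0.016,0.016,0.016,0.016,0.016])

```text
t: 8.68
position: [0.6081, -0.063, 0.2051]
tcp_rot: [0.001, -0.091, 0.996, -0.0]
force: [0.5, -2.2, 5.5]
finger_gap: 0.236
gripper_force: 19.6
```

Call:
jog_arm(travel=[[0,0.0003,0],[0,0.0006,0],[0,0.0009,0],[0,0.0012,0],[0,0.0015,0],[0,0.0015,0]], turn=[[0,0,0],[0,0,0],[0,0,0],[0,0,0],[0,0,0],[0,0,0]], gripper=[0.016,0.016,0.016,0.016,0.016,0.016])

```text
t: 9.18
position: [0.6081, -0.0627, 0.2052]
tcp_rot: [0.001, -0.091, 0.996, -0.002]
force: [0.7, -6.1, 4.3]
finger_gap: 0.236
gripper_force: 19.7
```

Call:
jog_arm(travel=[[0,-0.001,0],[0,-0.002,0],[0,-0.0022,0],[0,-0.0022,0]], turn=[[0,0,0],[0,0,0],[0,0,0],[0,0,0]], gripper=[0.016,0.016,0.016,0.016])

```text
t: 9.52
position: [0.6081, -0.063, 0.2051]
tcp_rot: [0.001, -0.091, 0.996, 0.001]
force: [0.7, -1.0, 5.3]
finger_gap: 0.232
gripper_force: 19.7
```

```bash
python3 -c "
from h import *
rep(); s=sense();print(s['finger_gap'],s['gripper_force'],s['wrist_torque'])"
```

```text
t 9.5167 pos [ 0.6081 -0.063   0.2051] box [ 0.0084 -0.0559] ytoolyaw 100.5 want 100.4309545797559 F [ 0.7 -1.   5.3] Fbox [ 0.5 -1.1] joints [-0.19  0.06  1.77  0.    1.32 -1.95]
0.23240820716766022 19.709578156471252 [-0.19351436 -0.10814958 -0.055055  ]
```

Call:
jog_arm(travel=[[-0.0049,0,0.0008],[-0.0094,0,0.0019],[-0.0138,0,0.0033],[-0.0181,0,0.005],[-0.0222,0,0.0069],[-0.0263,0,0.0092],[-0.0301,0,0.0118],[-0.0343,0,0.015]], turn=[[0,0,0],[0,0,0],[0,0,0],[0,0,0],[0,0,0],[0,0,0],[0,0,0],[0,0,0]], gripper=[0.016,0.016,0.016,0.016,0.016,0.016,0.016,0.016])

```text
t: 10.18
position: [0.6416, -0.0573, 0.1883]
tcp_rot: [-0.001, -0.091, 0.996, 0.001]
force: [-1.0, 4.0, 1.8]
finger_gap: 0.233
gripper_force: 20.0
```

Call:
jog_arm(travel=[[0,0,0],[0,0,0]], turn=[[0,0,0],[0,0,0]], gripper=[0.016,0.016])

```text
t: 10.35
position: [0.6417, -0.0575, 0.1883]
tcp_rot: [-0.0, -0.091, 0.996, 0.0]
force: [1.2, 3.3, 0.5]
finger_gap: 0.237
gripper_force: 20.0
```

```bash
python3 -c "
from h import *
rep(); s=sense();print(s['finger_gap'],s['gripper_force'],s['wrist_torque'])"
```

```text
t 10.35 pos [ 0.6417 -0.0575  0.1883] box [ 0.0425 -0.0566] ytoolyaw 100.5 want 100.4309545797559 F [1.2 3.3 0.5] Fbox [1.7 3. ] joints [-0.17  0.14  1.7   0.    1.3  -1.93]
0.23650525820193583 19.981327950954437 [ 0.50706391 -0.11961463 -0.01055471]
```

Call:
jog_arm(travel=[[-0.0015,0.0004,0.0013],[-0.003,0.0007,0.0026],[-0.0044,0.0007,0.004],[-0.0057,0.0007,0.0055],[-0.007,0.0007,0.0069],[-0.0083,0.0007,0.0084],[-0.0092,0.0007,0.0095],[-0.0092,0.0007,0.0095]], turn=[[0,0,0],[0,0,0],[0,0,0],[0,0,0],[0,0,0],[0,0,0],[0,0,0],[0,0,0]], gripper=[0.016,0.016,0.016,0.016,0.016,0.016,0.016,0.016])

```text
t: 11.02
position: [0.6508, -0.0557, 0.1794]
tcp_rot: [0.0, -0.091, 0.996, -0.0]
force: [0.7, 0.6, 0.4]
finger_gap: 0.237
gripper_force: 20.1
```

```bash
python3 -c "
from h import *
rep(); s=sense();print(s['finger_gap'],s['gripper_force'],s['wrist_torque'])"
```

```text
t 11.0167 pos [ 0.6508 -0.0557  0.1794] box [ 0.0518 -0.0566] ytoolyaw 100.4 want 100.4309545797559 F [0.7 0.6 0.4] Fbox [0.8 0.5] joints [-0.17  0.17  1.69 -0.    1.28 -1.92]
0.23703021289032325 20.11826455593109 [ 0.08352743 -0.04123323  0.03130858]
```

Call:
jog_arm(travel=[[-0.002,0,0.0027],[-0.0038,0,0.0054],[-0.0055,0,0.0082],[-0.0071,0,0.0111],[-0.0085,0,0.014],[-0.0098,0,0.0171],[-0.0109,0,0.0202],[-0.0119,0,0.0234]], turn=[[0,0,0],[0,0,0],[0,0,0],[0,0,0],[0,0,0],[0,0,0],[0,0,0],[0,0,0]], gripper=[0.016,0.016,0.016,0.016,0.016,0.016,0.016,0.016])

```text
t: 11.68
position: [0.6628, -0.0535, 0.1563]
tcp_rot: [0.001, -0.091, 0.996, -0.0]
force: [2.5, 0.1, 3.0]
finger_gap: 0.24
gripper_force: 20.7
```

```bash
python3 -c "
from h import *
rep(); s=sense();print(s['finger_gap'],s['gripper_force'],s['wrist_torque'])"
```

```text
t 11.6833 pos [ 0.6628 -0.0535  0.1563] box [ 0.064  -0.0565] ytoolyaw 100.4 want 100.4309545797559 F [2.5 0.1 3. ] Fbox [ 2.4 -0.4] joints [-0.16  0.21  1.68 -0.    1.25 -1.91]
0.23991329021281402 20.6841579079628 [-0.04753087 -0.31344985 -0.02726623]
```

Call:
jog_arm(travel=[[-0.0006,0,0.0016],[-0.001,0,0.0032],[-0.0015,0,0.0048],[-0.0019,0,0.0064],[-0.0022,0,0.008],[-0.0024,0,0.0095],[-0.0026,0,0.011],[-0.0026,0,0.011]], turn=[[0,0,0],[0,0,0],[0,0,0],[0,0,0],[0,0,0],[0,0,0],[0,0,0],[0,0,0]], gripper=[0.016,0.016,0.016,0.016,0.016,0.016,0.016,0.016])

```text
t: 12.35
position: [0.6647, -0.0531, 0.1447]
tcp_rot: [-0.0, -0.091, 0.996, -0.0]
force: [2.5, -0.3, 0.4]
finger_gap: 0.236
gripper_force: 20.7
```

```bash
python3 -c "
from h import *
rep(); s=sense();print(s['finger_gap'],s['gripper_force'],s['wrist_torque'])"
```

```text
t 12.35 pos [ 0.6647 -0.0531  0.1447] box [ 0.0659 -0.0564] ytoolyaw 100.4 want 100.4309545797559 F [ 2.5 -0.3  0.4] Fbox [ 2.4 -0.7] joints [-0.16  0.22  1.69 -0.    1.23 -1.91]
0.23580350786700607 20.74687510728836 [-0.20693314 -0.41090268 -0.01715994]
```

Call:
jog_arm(travel=[[-0.0003,0,0.0007],[-0.0003,0,0.0014],[-0.0003,0,0.0021],[-0.0003,0,0.0028],[-0.0003,0,0.0033],[-0.0003,0,0.0038],[-0.0003,0,0.0038]], turn=[[0,0,0],[0,0,0],[0,0,0],[0,0,0],[0,0,0],[0,0,0],[0,0,0]], gripper=[0.016,0.016,0.016,0.016,0.016,0.016,0.016])

```text
t: 12.93
position: [0.6651, -0.053, 0.1414]
tcp_rot: [-0.0, -0.091, 0.996, -0.0]
force: [1.5, -1.4, 1.4]
finger_gap: 0.238
gripper_force: 20.8
```

```bash
python3 -c "
from h import *
rep(); s=sense();print(s['finger_gap'],s['gripper_force'],s['wrist_torque'])"
```

```text
t 12.9333 pos [ 0.6651 -0.053   0.1414] box [ 0.0663 -0.0564] ytoolyaw 100.4 want 100.4309545797559 F [ 1.5 -1.4  1.4] Fbox [ 1.2 -1.6] joints [-0.16  0.23  1.69 -0.    1.23 -1.91]
0.23770857564400416 20.847767293453217 [-0.2365373  -0.23476578  0.03588672]
```

Call:
jog_arm(travel=[[0,0,0.0002],[0,0,0.0004],[0,0,0.0006],[0,0,0.0006]], turn=[[0,0,0],[0,0,0],[0,0,0],[0,0,0]], gripper=[0.016,0.016,0.016,0.016])

```text
t: 13.27
position: [0.6651, -0.0529, 0.1409]
tcp_rot: [0.0, -0.091, 0.996, -0.0]
force: [1.2, -1.8, 1.7]
finger_gap: 0.234
gripper_force: 20.9
```

Call:
jog_arm(travel=[[0,0,0.0002],[0,0,0.0004],[0,0,0.0004]], turn=[[0,0,0],[0,0,0],[0,0,0]], gripper=[0.016,0.016,0.016])

```text
t: 13.52
position: [0.6652, -0.053, 0.1405]
tcp_rot: [0.0, -0.091, 0.996, -0.0]
force: [1.2, -2.1, 1.9]
finger_gap: 0.235
gripper_force: 20.9
```

Call:
jog_arm(travel=[[0,-0.0002,0.0003],[0,-0.0002,0.0006],[0,-0.0002,0.0008],[0,-0.0002,0.0008]], turn=[[0,0,0],[0,0,0],[0,0,0],[0,0,0]], gripper=[0.016,0.016,0.016,0.016])

```text
t: 13.85
position: [0.6652, -0.053, 0.1396]
tcp_rot: [0.0, -0.091, 0.996, 0.0]
force: [1.4, -0.8, 1.5]
finger_gap: 0.24
gripper_force: 20.9
```

Call:
jog_arm(travel=[[0,0,0.0002],[0,0,0.0004],[0,0,0.0006],[0,0,0.0006]], turn=[[0,0,0],[0,0,0],[0,0,0],[0,0,0]], gripper=[0.016,0.016,0.016,0.016])

```text
t: 14.18
position: [0.6652, -0.053, 0.1391]
tcp_rot: [0.0, -0.091, 0.996, 0.0]
force: [1.4, 0.8, 1.7]
finger_gap: 0.234
gripper_force: 20.9
```

Call:
jog_arm(travel=[[0,0,0.0002],[0,0,0.0004],[0,0,0.0006],[0,0,0.0006]], turn=[[0,0,0],[0,0,0],[0,0,0],[0,0,0]], gripper=[0.016,0.016,0.016,0.016])

```text
t: 14.52
position: [0.6653, -0.053, 0.1385]
tcp_rot: [0.0, -0.091, 0.996, 0.0]
force: [2.7, 0.1, 0.9]
finger_gap: 0.235
gripper_force: 20.9
```

Call:
jog_arm(travel=[[0,0,0.0002],[0,0,0.0004],[0,0,0.0006],[0,0,0.0006]], turn=[[0,0,0],[0,0,0],[0,0,0],[0,0,0]], gripper=[0.016,0.016,0.016,0.016])

```text
t: 14.85
position: [0.6652, -0.053, 0.1379]
tcp_rot: [0.0, -0.091, 0.996, 0.0]
force: [2.1, 1.1, 1.6]
finger_gap: 0.24
gripper_force: 20.9
```

Call:
jog_arm(travel=[[0,0,0.0003],[0,0,0.0006],[0,0,0.0008],[0,0,0.0008]], turn=[[0,0,0],[0,0,0],[0,0,0],[0,0,0]], gripper=[0.016,0.016,0.016,0.016])

```text
t: 15.18
position: [0.6652, -0.053, 0.137]
tcp_rot: [0.0, -0.091, 0.996, 0.0]
force: [2.3, 0.0, 1.5]
finger_gap: 0.237
gripper_force: 20.9
```

Call:
jog_arm(travel=[[0,0,0.0003],[0,0,0.0006],[0,0,0.0008],[0,0,0.0008]], turn=[[0,0,0],[0,0,0],[0,0,0],[0,0,0]], gripper=[0.016,0.016,0.016,0.016])

```text
t: 15.52
position: [0.6651, -0.053, 0.1362]
tcp_rot: [-0.0, -0.091, 0.996, 0.0]
force: [2.7, 0.9, 1.5]
finger_gap: 0.234
gripper_force: 20.9
```

```bash
python3 -c "
from h import *
rep()
snap('scene','s3');a=cv2.imread('pics/s3.png')[150:250,160:290]
cv2.imwrite('pics/s3c.png',cv2.resize(a,None,fx=6,fy=6,interpolation=cv2.INTER_CUBIC))"
```

```text
t 15.5167 pos [ 0.6651 -0.053   0.1362] box [ 0.0663 -0.0565] ytoolyaw 100.4 want 100.4309545797559 F [2.7 0.9 1.5] Fbox [2.8 0.4] joints [-0.16  0.23  1.69  0.    1.22 -1.91]
```

View pics/s3c.png

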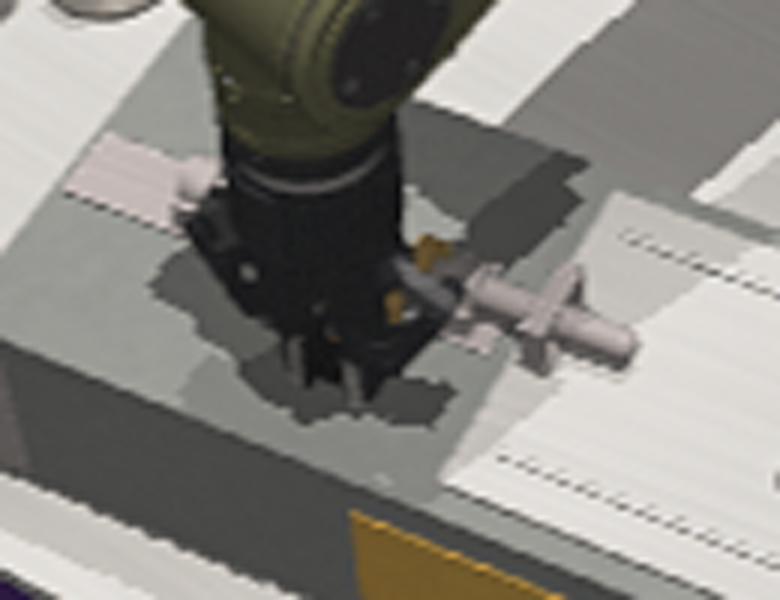

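Call:
jog_arm(travel=[[0,0,0],[0,0,0],[0,0,0],[0,0,0],[0,0,-0.02],[0,0,-0.05],[0,0,-0.09],[0,0,-0.13]], turn=[[0,0,0],[0,0,0],[0,0,0],[0,0,0],[0,0,0],[0,0,0],[0,0,0],[0,0,0]], gripper=[0.03,0.042,0.042,0.042,0.042,0.042,0.042,0.042])

```text
t: 16.23
position: [0.664, -0.053, 0.2659]
tcp_rot: [-0.002, -0.091, 0.996, 0.0]
force: [1.0, -0.2, 0.9]
finger_gap: 0.497
gripper_force: 0.0
```

Call:
jog_arm(travel=[[0.02,0,-0.03],[0.04,0,-0.06],[0.06,0,-0.06],[0.06,0,-0.06],[0.06,0,-0.06],[0.06,0,-0.06],[0.06,0,-0.06],[0.06,0,-0.06]], turn=[[0,0,0],[0,0,0],[0,0,0],[0,0,0],[0,0,0],[0,0,0],[0,0,0],[0,0,0]], gripper=[0,0,0,0,0,0,0,0])

```text
t: 16.9
position: [0.6063, -0.0637, 0.3246]
tcp_rot: [-0.001, -0.091, 0.996, 0.0]
force: [0.2, 0.0, -0.2]
finger_gap: 0.003
gripper_force: 0.0
```

```bash
python3 -c "
from h import *
grab_frame('wrist');snap('wrist','w4'); rep();snap('scene','s4')
a=cv2.imread('pics/w4.png')[110:290,60:360];b=cv2.imread('pics/s4.png')[160:250,170:320]
A=cv2.resize(a,(500,300),interpolation=cv2.INTER_CUBIC);C=cv2.resize(b,(500,300),interpolation=cv2.INTER_CUBIC)
cv2.imwrite('pics/w4b.png',np.vstack([A,C]))
"
```

```text
t 17.0 pos [ 0.6063 -0.0638  0.325 ] box [ 0.0065 -0.0564] ytoolyaw 100.5 want 100.4309545797559 F [-0.4  0.3  0.6] Fbox [-0.3  0.3] joints [-0.19 -0.    1.63  0.    1.52 -1.95]
```

View pics/w4b.png

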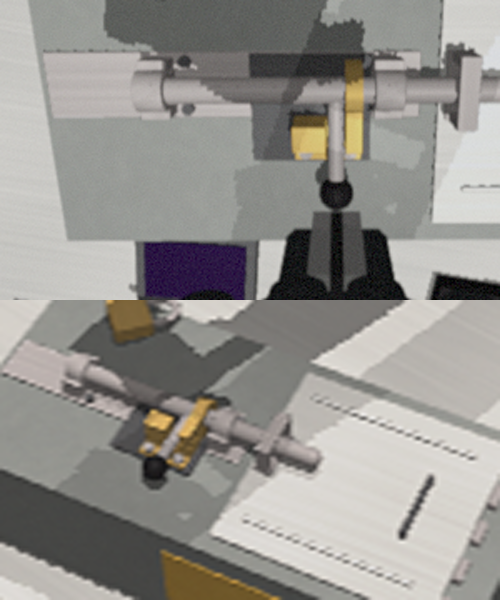

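```bash
python3 -c "
from h import *
c,th,R,e=fit()
for v in list(range(166,232,4)):
  X=pt('w4',262,v); print(v,(R.T@(X[:2]-c)).round(4),X[2].round(4))
X=pt('w4',340,180);print(X)
# hatch plane
for u,v in [(345,210),(345,140),(420,180),(300,230),(230,230)]:
  X=pt('w4',u,v); print((R.T@(X[:2]-c)).round(3),X[2].round(4))
s=[pt('s4',int(170+155*.3),int(160+(467-300)*.3)+k) for k in (-2,0,2)]
print([((R.T@(x[:2]-c)).round(4),x[2].round(4)) for x in s])
"
```

```text
166 [-0.0012 -0.0551] 0.1577
170 [ 0.0034 -0.0551] 0.1552
174 [ 0.0077 -0.0551] 0.154
178 [ 0.0118 -0.0551] 0.154
182 [ 0.016  -0.0551] 0.1538
186 [ 0.0201 -0.0551] 0.1539
190 [ 0.0243 -0.0551] 0.154
194 [ 0.0283 -0.0551] 0.1544
198 [ 0.0325 -0.0551] 0.1548
202 [ 0.0367 -0.0551] 0.1548
206 [ 0.0412 -0.0551] 0.1543
210 [ 0.0454 -0.0551] 0.1547
214 [ 0.0499 -0.055 ] 0.1542
218 [ 0.0539 -0.055 ] 0.1554
222 [ 0.0575 -0.055 ] 0.1575
226 [ 0.0607 -0.055 ] 0.1604
230 [ 0.0648 -0.055 ] 0.1611
[0.5971474  0.01260469 0.1635554 ]
[0.053 0.036] 0.1328
[-0.023  0.03 ] 0.1334
[0.019 0.113] 0.1329
[ 0.078 -0.012] 0.1295
[ 0.079 -0.091] 0.129
[(array([ 0.0658, -0.0543]), np.float64(0.1617)), (array([ 0.0699, -0.0523]), np.float64(0.1586)), (array([ 0.072 , -0.0517]), np.float64(0.1524))]
```

Call:
jog_arm(travel=[[-0.02,0,0],[-0.04,0,0.01],[-0.058,0.001,0.04],[-0.058,0.001,0.075],[-0.058,0.001,0.11],[-0.058,0.001,0.135],[-0.058,0.001,0.15],[-0.058,0.001,0.156]], turn=[[0,0,0],[0,0,0],[0,0,0],[0,0,0],[0,0,0],[0,0,0],[0,0,0],[0,0,0]], gripper=[0,0,0,0,0,0,0,0])

```text
t: 17.72
position: [0.6614, -0.0522, 0.1663]
tcp_rot: [-0.003, -0.091, 0.996, 0.001]
force: [0.4, 0.2, -0.2]
finger_gap: -0.002
gripper_force: 0.0
```

Call:
jog_arm(travel=[[0,0,0.001],[0,0,0.002],[0,0,0.003],[0,0,0.004],[0,0,0.0045],[0,0,0.005],[0,0,0.0055],[0,0,0.0055]], turn=[[0,0,0],[0,0,0],[0,0,0],[0,0,0],[0,0,0],[0,0,0],[0,0,0],[0,0,0]], gripper=[0,0,0,0,0,0,0,0])

```text
t: 18.38
position: [0.663, -0.0525, 0.165]
tcp_rot: [0.0, -0.091, 0.996, -0.0]
force: [1.3, 0.0, 0.2]
finger_gap: 0.003
gripper_force: 0.0
```

```bash
python3 -c "
from h import *
rep()"
```

```text
t 18.3833 pos [ 0.663  -0.0525  0.165 ] box [ 0.0643 -0.0555] ytoolyaw 100.4 want 100.4309545797559 F [1.3 0.  0.2] Fbox [ 1.3 -0.2] joints [-0.16  0.2   1.67  0.    1.26 -1.91]
```

Call:
jog_arm(travel=[[0,0,0.0005],[0,0,0.001],[0,0,0.0015],[0,0,0.002],[0,0,0.0025],[0,0,0.0028],[0,0,0.003],[0,0,0.003]], turn=[[0,0,0],[0,0,0],[0,0,0],[0,0,0],[0,0,0],[0,0,0],[0,0,0],[0,0,0]], gripper=[0,0,0,0,0,0,0,0])

```text
t: 19.05
position: [0.663, -0.0525, 0.1618]
tcp_rot: [-0.0, -0.091, 0.996, 0.0]
force: [0.3, -0.3, -0.6]
finger_gap: 0.004
gripper_force: 0.1
```

Call:
jog_arm(travel=[[0,0,0.0003],[0,0,0.0006],[0,0,0.0008],[0,0,0.0008],[0,0,0.0008]], turn=[[0,0,0],[0,0,0],[0,0,0],[0,0,0],[0,0,0]], gripper=[0,0,0,0,0])

```text
t: 19.47
position: [0.6631, -0.0525, 0.161]
tcp_rot: [0.0, -0.091, 0.996, -0.0]
force: [-0.4, 0.1, 0.3]
finger_gap: -0.0
gripper_force: 0.2
```

Call:
jog_arm(travel=[[0,0,0.0003],[0,0,0.0006],[0,0,0.0008],[0,0,0.0008],[0,0,0.0008]], turn=[[0,0,0],[0,0,0],[0,0,0],[0,0,0],[0,0,0]], gripper=[0,0,0,0,0])

```text
t: 19.88
position: [0.6632, -0.0525, 0.1605]
tcp_rot: [0.0, -0.091, 0.996, -0.0]
force: [0.8, 0.6, 2.2]
finger_gap: 0.005
gripper_force: 1.0
```

Call:
jog_arm(travel=[[0,0,0.0002],[0,0,0.0004],[0,0,0.0005],[0,0,0.0005]], turn=[[0,0,0],[0,0,0],[0,0,0],[0,0,0]], gripper=[0,0,0,0])

```text
t: 20.22
position: [0.6632, -0.0525, 0.1601]
tcp_rot: [0.0, -0.091, 0.996, -0.0]
force: [-0.5, 0.6, 3.9]
finger_gap: 0.001
gripper_force: 1.9
```

Call:
jog_arm(travel=[[0,0,-0.01],[0,0,-0.04],[0,0,-0.08],[0,0,-0.12],[0,0,-0.15],[0,0,-0.15],[0,0,-0.15],[0,0,-0.15]], turn=[[0,0,0],[0,0,0],[0,0,0],[0,0,0],[0,0,0],[0,0,0],[0,0,0],[0,0,0]], gripper=[0,0,0,0,0,0,0,0])

```text
t: 20.88
position: [0.6626, -0.0524, 0.3089]
tcp_rot: [-0.001, -0.091, 0.996, 0.0]
force: [0.7, 0.2, -0.9]
finger_gap: 0.001
gripper_force: 0.0
```

```bash
python3 -c "
from h import *
rep();snap('wrist','w5')
a=np.load('pics/w5.npz');c,th,R,e=fit()
for b in (.02,.03,.045,.05,.066):
  u,v=pix('w5',np.array([*(c+R@np.array([b,-.0555])),.155])); u,v=int(round(u)),int(round(v))
  if 0<u<511 and 0<v<383: print(b,pt('w5',u,v)[2].round(4))
print(finish_job())"
```

```text
t 20.8833 pos [ 0.6626 -0.0524  0.3089] box [ 0.0639 -0.0554] ytoolyaw 100.4 want 100.4309545797559 F [ 0.7  0.2 -0.9] Fbox [0.7 0.1] joints [-0.16  0.12  1.52 -0.    1.5  -1.91]
0.02 0.1538
0.03 0.1531
0.045 0.1533
0.05 0.1536
0.066 0.1592
the job is handed in; nothing more can be done
None
```

The hatch is shut, the bolt is through the staple and was run up against the keeper, and the handle lies level in the notch. The handle now sits about 1 mm off the wall. The gripper let go and lifted clear, and the job was handed in at about 21 s; from the force readings I estimate at most about 10 N on the keeper.

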